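Hang the ladle back in the gap on the utensil rail

ROBOT

A 6-joint arm with a two-finger parallel gripper is mounted at the origin on a cart in front of the work surface, level with it; the furniture and walls round the work are solid. World frame = base frame: x ahead of the robot, y to its left, z up, the work surface at z = 0. Lengths are in m, angles in rad, forces in N, time in s.
With the tool pointing down it reaches from about 0.35 to 0.975 m from the base axis. Payload 4.9 kg.
Tool frame: the origin (TCP) lies between the finger pads; the fingertips stand 25 mm ahead of it and the grasp point (between the pads) lies 6 mm ahead of it; z points along the fingers, y is the line along which they close (so a half turn about z gives the same grasp; the last joint's range is limited). The gripper opens to 85 mm and grips with 20 to 120 N. Pads are 22 mm wide; open, the fingers measure 114 mm over their backs; the gripper's body (76 mm by 85 mm) begins 54 mm behind the grasp point. The pads swing forward as they close: fully open they stand 13 mm farther back than shut.
Start: joints at [1.004, 0.053, 1.613, -0, 1.476, -0.119], TCP at [0.271, 0.563, 0.256] pointing down, gripper open.
Joint ranges: [-3.01, 3.01], [-1.01, 2.22], [0.06, 2.58], [-1.02, 4.17], [0.09, 2.62], [-3.14, 3.14]. Speed limits (rad/s): [2.57, 2.57, 3.14, 3.14, 3.14, 3.14].

INTERFACE

Orientations are given as a unit quaternion [w, x, y, z].
In Python, from plant import manip gives the robot as it stands.
- The arm moves only by the shell command python3 -m inch 'ROWS'. ROWS is JSON, a list of rows, each a list of 3 entries, a list of its own where there are three numbers: the shift along the tool's x, y, z in m, then the turn, a rotation vector about the tool's x, y, z in rad, then the opening, from 0 (shut) to 1 (fully open). A call has 1 to 8 rows; each row shifts and turns the commanded pose from where the row before left it, along the tool's axes as they then stand; what a row does not reach is not made up. A row lasts 1/10 s, in which the tool goes at most 50 mm and 8.59 degrees, less where a joint would pass 70% of its speed; a pose out of reach is approached as far as the arm can. A call with a gripper value outside its range is refused whole. The fingers move at their own pace and stop on an object; the grip force is fixed at half the most. Time passes only in rows, so rows that do not move let the fingers close. It gives the time, the measured TCP pose, the force, the opening and the grip force at its end, in the units of the state.
- manip.state(): the state, without advancing time (a new reading comes with each control period).
- manip.grab_frame(name): name is "scene" or "top" or "wrist"; returns (picture, depth): 384x512x3 uint8, red, green, blue; 384x512 float32, m along the optical axis (not along the pixel's ray), 0 where there is no reading.
- manip.camera_params(name): a dict with "camera_matrix" (3x3 intrinsics, pixels), "k1" (the pictures are not rectified: a ray, as slopes to the right and down, at radius r is drawn at 1 + k1 r^2 times it, then the intrinsics apply), "rvec" (rotation vector, rad) and "tvec" (3), from world to camera coordinates, as OpenCV has them. Camera axes: x right, y down, z forward; pixel columns grow to the right and rows downward; lengths in m; the calibration is good to about 2 mm. A picture is of the moment at which its call begins: read the wrist's pose just before it. camera_params takes no time and is no camera call; for the wrist camera it gives the pose at the moment of the call.
- manip.job_done(): hands the job in; it is judged then, once.
Trained networks look in the newest picture that a camera, given by its name, has taken for a name from the list of things; names that differ only in an ending like _2 or _b are one class to them, and where a whole thing is asked for, a point or a joint stands for the part that bears it (a point fixed in the world has none). Each returns a list of dicts, best first, with "score" (0 to 1); they miss things now and then, are a little off and sometimes report something else, mostly with a low value. They report only what shows in the picture. A call takes as long as a camera call. They do not tell look-alikes from the thing itself.
- manip.look_for(camera, label): "point" ([x, y, z] in m, in world coordinates, good to about 4 mm: the middle of the surface that is visible of it).
The state is a dict: "time": time; "joint_pos": joint angles; "joint_vel": joint speeds; "joint_efforts": joint torques, N m; "tool_pos": TCP position; "tool_rot": TCP orientation; "contact_force": force on the tool from outside, world axes, zero at the start; "ft_torque": the same for the moment, N m; "gripper_width": opening from 0.0 (shut) to 1.0 (fully open); "grasp_force": force on a finger pad.
Only numpy, scipy, OpenCV 4.12 (cv2) and the standard library are available. Lean on these libraries where they do the work, as an engineer would, in place of code of your own. Each camera call takes 0.05 s, during which the arm holds its last target. There are 200 camera calls.

TASK

Take the ladle off the short drying stand and hang it by its hook on the long wooden-based rail, in the gap between the slotted turner and the skimmer. Lower it in between them so that both neighbours stay hanging where they are, and leave the potato masher where it hangs.

Things in the scene. Friction and masses are not known exactly. Their poses are not given: they have to be found in the camera images.
- ladle: Steel ladle, 157 mm tall, round bowl 48 mm wide, 0.12 kg, on the black-based short stand. Hook: strip 16 mm wide (y), inverted-V roof, two flat upright limbs 30 mm apart inside, 37 mm over both in x (grip these front to back, astride the bar). Origin: inner apex of the roof, 5 mm under the hook's top; limbs z -10 to -36 mm, bowl -126 to -152. z up, y along the bar, x away from robot
- turner: Flat rectangular slotted turner, 42 mm wide, 163 mm tall, 0.1 kg; hook, origin, axes like the ladle's; loose on the long wood-based rail, left or right of the gap. Its hook and the skimmer's are 120 to 135 mm apart; the line between them is the rail's direction; the ladle goes midway. Bars of both stands: fixed level rods, 10 mm thick, centre 200 mm above the worktop, free space in front
- skimmer: Skimmer: flat round steel disc with holes, 42 mm wide, 167 mm tall, 0.1 kg; hook, origin, axes like the ladle's; loose on the long rail across the gap from the turner. Hanging home, a hook's origin is 6 mm above its bar's centre; raised over 36 mm it can leave or come over the bar on the robot's side, where the handle is (back limb ends free); the roof centres it from up to 10 mm off
- masher: Potato masher: zigzag wire foot 43 mm wide under a wire fork, 162 mm tall, 0.1 kg; hook, origin, axes like the ladle's; loose on the black-based short stand, its hook 120 mm from the ladle's, on either side; stays there. The long rail (340 mm) lies along world y within 10 degrees, the short stand (240 mm) is turned 26 to 46 degrees, its front facing the robot; posts at the bars' ends
Mind the look-alikes: they are no part of the job. What is shaped like the ladle but blue is not meant.

How it is judged:
At the end, for the whole second after the job is handed in: The ladle hangs home on the long rail between turner and skimmer: its hook within 90 mm of both their hooks, its origin 198 to 214 mm above the worktop, upright within 15 degrees, square to the rail within 20 degrees, slower than 80 mm/s; turner, skimmer and masher still hang (horizontal distance between ladle and turner below 0.09 m and horizontal distance between ladle and skimmer below 0.09 m and height (world z) of ladle between 0.198 and 0.214 m and angle between ladle's own z axis and vertical below 0.26 rad and angle between the y axis of ladle and the y axis of turner, either way round below 0.35 rad and linear speed of ladle below 0.08 m/s and height (world z) of each of turner, skimmer, masher above 0.198 m); the robot touches nothing.
It fails at once if the turner is dislodged (hook moved over 20 mm or swung over 30 degrees) (distance of turner from where it was at the start of the episode above 0.02 m or angle between turner's own z axis and vertical above 0.52 rad).
It fails at once if the skimmer is dislodged (hook moved over 20 mm or swung over 30 degrees) (distance of skimmer from where it was at the start of the episode above 0.02 m or angle between skimmer's own z axis and vertical above 0.52 rad).
It fails at once if the masher is dislodged (hook moved over 20 mm or swung over 30 degrees) (distance of masher from where it was at the start of the episode above 0.02 m or angle between masher's own z axis and vertical above 0.52 rad).
It also fails if it takes over 43 s, if anything falls off the work surface, if the arm or the gripper's body presses on something with over 40 N, if the wrist force passes 120 N, or if a joint passes its speed limit or range.

## Working session

There is one attempt and no reset: what is moved stays moved. The work goes in short steps, Python scripts to look and compute and a shell command to move; the robot and the scene stay as the last step left them, time stands still between calls to the robot, and variables do not carry over. Pictures are saved under pics/ and viewed, at most 10 in all, crops included, and the job is handed in when it is done.

```bash
mkdir -p pics; cat > h.py <<'E'
import numpy as np,cv2
from plant import manip as m
def cam(n):
    p=m.camera_params(n);K=np.array(p["camera_matrix"]);R=cv2.Rodrigues(np.array(p["rvec"],float))[0];return K,p["k1"],R,np.array(p["tvec"],float).ravel()
def world(n,d,c=None):
    K,k1,R,t=c or cam(n);h,w=d.shape
    u,v=np.meshgrid(np.arange(w),np.arange(h));x=(u-K[0,2])/K[0,0];y=(v-K[1,2])/K[1,1]
    xu,yu=x.copy(),y.copy()
    for _ in range(8):
        f=1+k1*(xu**2+yu**2);xu,yu=x/f,y/f
    P=np.stack([xu*d,yu*d,d],-1);W=(P-t)@R;W[d<=0]=np.nan;return W
def proj(n,X):
    K,k1,R,t=cam(n);p=R@np.array(X)+t;a=p[:2]/p[2];a=a*(1+k1*a@a);return (K[:2,:2]@a+K[:2,2]).round(0)
E
python3 - <<'E'
from h import *
s=m.state();print(s['time'],s['tool_rot'])
for n in("scene","top"):
    a,d=m.grab_frame(n);cv2.imwrite(f"pics/{n}0.png",a[:,:,::-1]);np.savez(f"{n}0.npz",a=a,d=d)
    for l in("ladle","turner","skimmer","masher"):
        for r in m.look_for(n,l)[:4]:print(n,l,round(r['score'],2),np.round(r['point'],3),proj(n,r['point']))
E
```

```text
0.0 [-3.56605427e-04  2.22031595e-01  9.75038903e-01 -9.90882563e-04]
scene ladle 0.71 [0.452 0.551 0.019] [170. 187.]
scene ladle 0.56 [0.491 0.222 0.125] [253. 204.]
scene turner 0.51 [ 0.671 -0.011  0.121] [352. 203.]
scene skimmer 0.62 [0.664 0.116 0.127] [314. 184.]
scene masher 0.62 [0.42  0.321 0.115] [213. 206.]
top ladle 0.7 [0.447 0.547 0.014] [159. 218.]
top turner 0.6 [ 0.676 -0.012  0.175] [331. 146.]
top turner 0.58 [0.666 0.119 0.199] [290. 146.]
```

View pics/scene0.png

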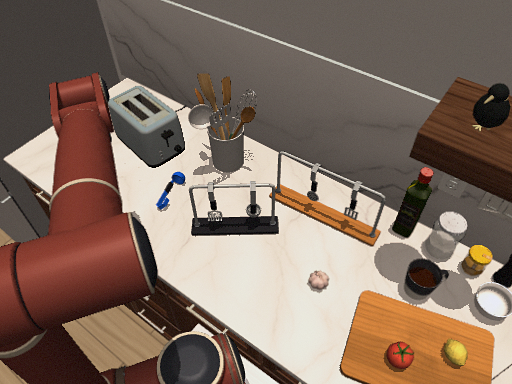

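View pics/top0.png

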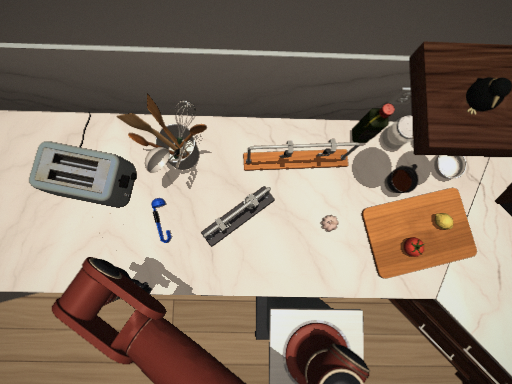

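The scene shows the black short stand with a wire-footed tool at (213,206) and a round-bowled one at (253,204). On the wood rail, a disc hangs at (314,184) and a slotted blade at (352,203). Two things could be the ladle: the blue one lying at (172,190), which is ruled out by colour, and the steel one at (253,204) on the black stand, which fits. I'll confirm with an enlarged crop and measure the hooks from depth.

```bash
python3 - <<'E'
from h import *
a=np.load("scene0.npz")['a'][140:250,150:390];cv2.imwrite("pics/crop.png",cv2.resize(a,None,fx=3.3,fy=3.3,interpolation=3)[:,:,::-1])
G={'l':(.491,.222),'m':(.42,.321),'t':(.671,-.011),'s':(.664,.116)}
for n in("scene","top"):
    W=world(n,np.load(n+"0.npz")['d']).reshape(-1,3)
    z=W[:,2]
    for name,c,r in(("short",(.455,.27),.13),("long",(.668,.053),.18)):
        b=W[(np.abs(z-.2)<.012)&(np.hypot(W[:,0]-c[0],W[:,1]-c[1])<r)]
        b=b[~np.isnan(b[:,0])]
        l=cv2.fitLine(b[:,:2].astype(np.float32),cv2.DIST_HUBER,0,.01,.01).ravel();u=l[:2]*np.sign(-l[1])
        s=(b[:,:2]-l[2:])@u;print(n,name,len(b),l.round(3),'yaw x deg',np.degrees(np.arctan2(u[0],-u[1])).round(1),'ends',(l[2:]+u*s.min()).round(3),(l[2:]+u*s.max()).round(3))
    for k,c in G.items():
        q=W[(z>.165)&(z<.225)&(np.hypot(W[:,0]-c[0],W[:,1]-c[1])<.035)]
        q2=q[q[:,2]>.207]
        print(n,k,len(q),q.mean(0).round(3),len(q2),q2.mean(0).round(3) if len(q2) else '')
E
```

```text
scene short 406 [ 0.611 -0.792  0.458  0.277] yaw x deg 37.7 ends [0.385 0.371] [0.534 0.179]
scene long 797 [ 0.828 -0.56   0.729  0.073] yaw x deg 55.9 ends [0.605 0.157] [ 0.844 -0.005]
scene l 163 [0.494 0.224 0.197] 11 [0.5   0.225 0.209]
scene m 161 [0.421 0.32  0.198] 12 [0.426 0.321 0.208]
scene t 167 [ 0.668 -0.013  0.198] 13 [ 0.673 -0.011  0.209]
scene s 160 [0.661 0.117 0.196] 11 [0.664 0.118 0.208]
top short 382 [ 0.612 -0.791  0.462  0.276] yaw x deg 37.7 ends [0.387 0.372] [0.537 0.178]
top long 620 [ 0.176 -0.984  0.684  0.024] yaw x deg 10.1 ends [0.648 0.23 ] [ 0.705 -0.092]
top l 131 [0.498 0.228 0.202] 11 [0.5   0.226 0.208]
top m 136 [0.424 0.323 0.202] 13 [0.423 0.326 0.208]
top t 139 [ 0.673 -0.01   0.2  ] 14 [ 0.673 -0.009  0.209]
top s 140 [0.664 0.117 0.2  ] 9 [0.667 0.116 0.208]
```

View pics/crop.png

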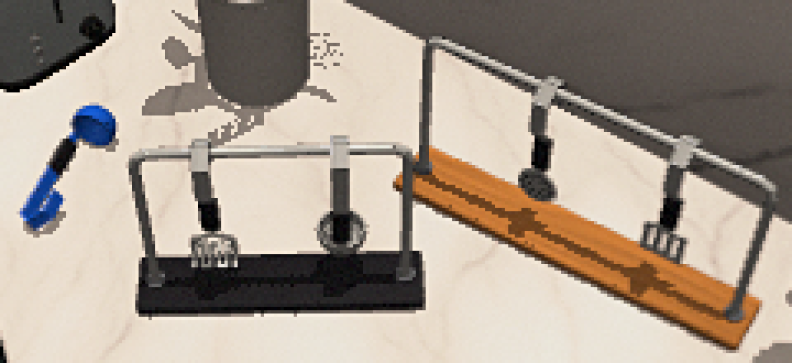

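The crop confirms it: a steel round-bowled ladle hangs on the black stand at crop (340,232), with the masher to its left at (213,250). On the wood rail the skimmer is at (538,180) and the turner at (665,240). Moving above the ladle now.

```bash
python3 -m inch '[[[-0.04,-0.023,-0.004],[0,0,0],1],[[-0.04,-0.023,-0.004],[0,0,0],1],[[-0.04,-0.023,-0.004],[0,0,0],1],[[-0.04,-0.023,-0.004],[0,0,0],1],[[-0.04,-0.023,-0.004],[0,0,0],1],[[-0.04,-0.023,-0.004],[0,0,0],1],[[-0.04,-0.023,-0.004],[0,0,0],1],[[-0.04,-0.023,-0.002],[0,0,0],1]]'
python3 -m inch '[[[-0.032,-0.02,0],[0,0,0],1],[[0,0,0],[0,0,0.116],1],[[0,0,0],[0,0,0.116],1],[[0,0,0],[0,0,0.116],1],[[0,0,0],[0,0,0.116],1],[[0,0,0],[0,0,0],1],[[0,0,0],[0,0,0],1]]'
cat >> h.py <<'E'
from scipy.spatial.transform import Rotation as Ro
def tool():
    s=m.state();q=s['tool_rot'];return s,np.array(s['tool_pos']),Ro.from_quat([q[1],q[2],q[3],q[0]]).as_matrix()
def to(X,yaw):
    s,p,R=tool();print('t',round(s['time'],2),'pos',p.round(4),'yaw',np.degrees(np.arctan2(R[1,1],R[0,1])).round(1),'tilt z',R[:,2].round(3))
    cy=np.radians(yaw);Rt=np.array([[np.sin(cy),np.cos(cy),0],[-np.cos(cy),np.sin(cy),0],[0,0,-1]])
    Rt[:,0]=np.cross(Rt[:,1],Rt[:,2])
    print('shift tool',(R.T@(np.array(X)-p)).round(4),'turn',Ro.from_matrix(R.T@Rt).as_rotvec().round(3))
E
python3 - <<'E'
from h import *
to([.5,.226,.191],37.7)
c=cam("wrist");a,d=m.grab_frame("wrist");cv2.imwrite("pics/w1.png",a[:,:,::-1])
W=world("wrist",d,c).reshape(-1,3);z=W[:,2]
q=W[(z>.165)&(z<.225)&(np.hypot(W[:,0]-.5,W[:,1]-.226)<.035)];q2=q[q[:,2]>.2065]
print(len(q),len(q2),q2.mean(0) if len(q2) else '')
for lo in(.195,.2):
  b=W[(z>lo)&(z<.212)&(np.hypot(W[:,0]-.5,W[:,1]-.226)<.05)];print(len(b),b.mean(0).round(4) if len(b) else '')
E
```

```text
time: 1.3
tool_pos: [0.4803, 0.2573, 0.2871]
tool_rot: [0.001, 0.222, 0.975, 0.0]
contact_force: [0.5, 0.9, -0.2]
gripper_width: 1.0
grasp_force: 0.0
time: 2.0
tool_pos: [0.4996, 0.2271, 0.2864]
tool_rot: [0.0, 0.439, 0.898, 0.0]
contact_force: [0.3, -0.6, -0.7]
gripper_width: 1.0
grasp_force: 0.0
t 2.0 pos [0.4996 0.2271 0.2864] yaw 37.9 tilt z [ 0.  0. -1.]
shift tool [-0.0011 -0.0003  0.0954] turn [0.    0.    0.003]
2392 618 [0.49855902 0.23010599 0.20840578]
2836 [0.4978 0.2308 0.2049]
2651 [0.4979 0.2309 0.2054]
```

View pics/w1.png

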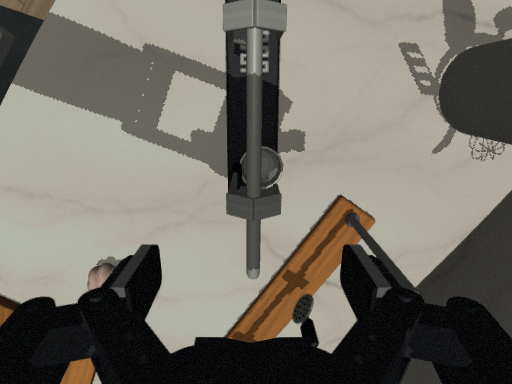

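The wrist view shows the ladle hook at (253,205), centred between the fingers, and the bar upright in the image. The grasp is aligned, so I'll descend and close.

```bash
python3 -m inch '[[[0,0,0.025],[0,0,0],1],[[0,0,0.025],[0,0,0],1],[[0,0,0.025],[0,0,0],1],[[0,0,0.02],[0,0,0],1],[[0,0,0],[0,0,0],1],[[0,0,0],[0,0,0],1]]'
python3 -m inch '[[[0,0,0],[0,0,0],0.6],[[0,0,0],[0,0,0],0.5],[[0,0,0],[0,0,0],0.3],[[0,0,0],[0,0,0],0.2],[[0,0,0],[0,0,0],0.2],[[0,0,0],[0,0,0],0.2],[[0,0,0],[0,0,0],0.2],[[0,0,0],[0,0,0],0.2]]'
```

```text
time: 2.65
tool_pos: [0.4996, 0.2271, 0.1915]
tool_rot: [-0.0, 0.44, 0.898, -0.0]
contact_force: [0.0, -0.1, 1.5]
gripper_width: 1.005
grasp_force: 0.0
time: 3.45
tool_pos: [0.5008, 0.2276, 0.193]
tool_rot: [0.001, 0.44, 0.898, 0.002]
contact_force: [3.8, 3.4, 5.0]
gripper_width: 0.429
grasp_force: 60.2
```

Gripped at a 36.5 mm opening, which matches the hook. Lifting.

```bash
python3 -m inch '[[[0,0,-0.008],[0,0,0],0.2],[[0,0,-0.01],[0,0,0],0.2],[[0,0,-0.01],[0,0,0],0.2],[[0,0,-0.01],[0,0,0],0.2],[[0,0,-0.01],[0,0,0],0.2],[[0,0,-0.012],[0,0,0],0.2],[[0,0,0],[0,0,0],0.2],[[0,0,0],[0,0,0],0.2]]'
python3 - <<'E'
from h import *
a,d=m.grab_frame("scene");cv2.imwrite("pics/s2.png",cv2.resize(a[100:260,130:400],None,fx=2.9,fy=2.9)[:,:,::-1])
for l in("ladle","masher"):
    for r in m.look_for("scene",l)[:3]:print(l,round(r['score'],2),np.round(r['point'],3))
E
```

```text
time: 4.25
tool_pos: [0.4997, 0.2271, 0.2518]
tool_rot: [0.0, 0.44, 0.898, 0.0]
contact_force: [0.0, -0.5, -2.0]
gripper_width: 0.428
grasp_force: 60.2
masher 0.68 [0.424 0.324 0.094]
```

View pics/s2.png

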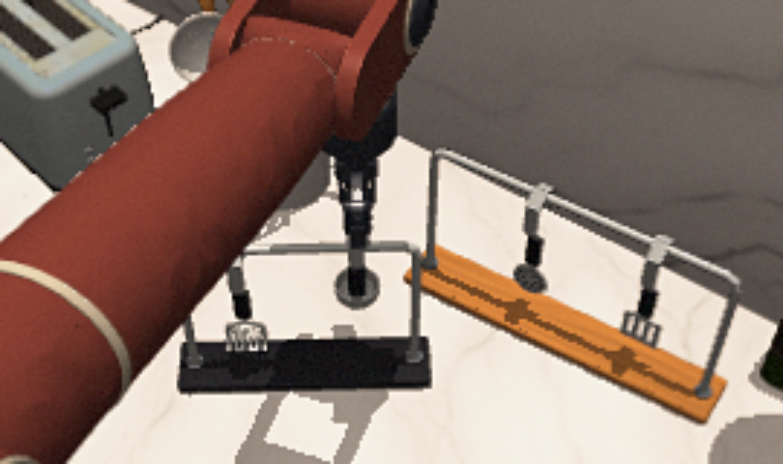

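The picture shows the ladle lifted clear above the bar (bowl at crop (357,287)) with the masher still hanging (245,335). Moving off to the front and along the stand.

```bash
python3 -m inch '[[[0,-0.02,0],[0,0,0],0.2],[[0,-0.03,0],[0,0,0],0.2],[[0,-0.03,0],[0,0,0],0.2],[[-0.02,0,0],[0,0,0],0.2],[[-0.025,0,0],[0,0,0],0.2],[[-0.025,0,0],[0,0,0],0.2],[[-0.025,0,0],[0,0,0],0.2],[[-0.025,0,0],[0,0,0],0.2]]'
python3 -m inch '[[[0,0,0],[0,0,0.121],0.2],[[0,0,0],[0,0,0.121],0.2],[[0,0,0],[0,0,0.121],0.2],[[0,0,0],[0,0,0.121],0.2],[[0,0,0],[0,0,0.121],0.2],[[0,0,0],[0,0,0],0.2],[[0,0,0],[0,0,0],0.2]]'
python3 - <<'E'
from h import *
to([.58,.0485,.252],3.2)
G={'t':(.673,-.01),'s':(.666,.117)}
for n in("scene","top"):
    a,d=m.grab_frame(n)
    for l in("turner","skimmer"):
        for r in m.look_for(n,l)[:2]:print(n,l,round(r['score'],2),np.round(r['point'],3))
    W=world(n,d).reshape(-1,3);z=W[:,2]
    for k,c in G.items():
        q=W[(z>.206)&(z<.225)&(np.hypot(W[:,0]-c[0],W[:,1]-c[1])<.03)];print(n,k,len(q),q.mean(0).round(4) if len(q) else '')
    # bar between/outside hooks
    b=W[(z>.196)&(z<.207)&(abs(W[:,0]-.67)<.04)&(W[:,1]>-.09)&(W[:,1]<.21)];print(np.polyfit(b[:,1],b[:,0],1).round(4),len(b)) if len(b) else 0
E
```

```text
time: 5.2
tool_pos: [0.51, 0.0823, 0.2506]
tool_rot: [-0.001, 0.44, 0.898, -0.0]
contact_force: [-0.2, 0.6, -1.2]
gripper_width: 0.424
grasp_force: 60.8
time: 5.9
tool_pos: [0.5096, 0.0832, 0.2508]
tool_rot: [-0.0, 0.687, 0.727, -0.0]
contact_force: [0.2, 0.8, -2.1]
gripper_width: 0.428
grasp_force: 60.7
t 5.9 pos [0.5096 0.0832 0.2508] yaw 3.2 tilt z [-0.001  0.    -1.   ]
shift tool [-0.0386  0.0683 -0.0012] turn [-0.001 -0.     0.001]
scene turner 0.56 [ 0.673 -0.014  0.118]
scene skimmer 0.5 [0.667 0.115 0.1  ]
scene t 28 [ 0.6731 -0.012   0.2077]
scene s 5 [0.6681 0.1106 0.2071]
[-0.047   0.6715] 271
top turner 0.64 [ 0.674 -0.011  0.175]
top t 24 [ 0.6736 -0.0128  0.2077]
top s 26 [0.6655 0.1179 0.2076]
[-0.0642  0.6727] 372
```

```bash
python3 -m inch '[[[-0.019,0.02,0],[0,0,0],0.2],[[-0.019,0.02,0],[0,0,0],0.2],[[0,0.025,0],[0,0,0],0.2],[[0,0,0],[0,0,0],0.2],[[0,0,0],[0,0,0],0.2]]'
python3 - <<'E'
from h import *
to([.6695,.053,.252],3.2)
c=cam("wrist");a,d=m.grab_frame("wrist");cv2.imwrite("pics/w3.png",a[:,:,::-1])
W=world("wrist",d,c).reshape(-1,3);z=W[:,2]
for k,q0 in {'t':(.673,-.011),'s':(.666,.117)}.items():
    q=W[(z>.206)&(z<.225)&(np.hypot(W[:,0]-q0[0],W[:,1]-q0[1])<.03)];print(k,len(q),q.mean(0).round(4) if len(q) else '')
b=W[(z>.196)&(z<.207)&(abs(W[:,0]-.67)<.04)&(W[:,1]>-.09)&(W[:,1]<.21)]
if len(b):print(np.polyfit(b[:,1],b[:,0],1).round(4),len(b))
E
```

```text
time: 6.7
tool_pos: [0.5767, 0.0487, 0.251]
tool_rot: [-0.0, 0.688, 0.726, -0.0]
contact_force: [0.4, 0.6, -1.1]
gripper_width: 0.429
grasp_force: 61.0
t 6.7 pos [0.5767 0.0487 0.251 ] yaw 3.1 tilt z [-0.001  0.    -1.   ]
shift tool [-0.0008  0.0929 -0.0012] turn [-0.001 -0.    -0.002]
t 85 [ 0.6722 -0.0083  0.2085]
s 1224 [0.6644 0.1199 0.208 ]
[-0.0695  0.6713] 6212
```

View pics/w3.png

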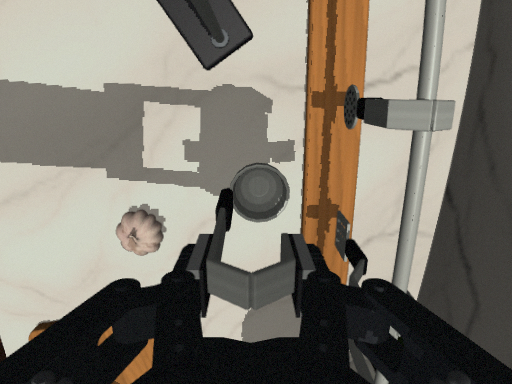

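The wrist view shows the ladle upright in the grip (bowl at (260,192), hook at (250,285)), with the skimmer hook at (420,113) and the turner at (355,250). The bar lies ahead, so I'll move forward over it.

```bash
python3 -m inch '[[[-0.001,0.018,0],[0,0,0],0.2],[[0,0.02,0],[0,0,0],0.2],[[0,0.02,0],[0,0,0],0.2],[[0,0.02,0],[0,0,0],0.2],[[0,0.014,0],[0,0,0],0.2],[[0,0,0],[0,0,0],0.2],[[0,0,0],[0,0,0],0.2],[[0,0,0],[0,0,0],0.2]]'
python3 - <<'E'
from h import *
to([.669,.054,.192],3.2)
c=cam("wrist");a,d=m.grab_frame("wrist");cv2.imwrite("pics/w4.png",a[:,:,::-1])
W=world("wrist",d,c).reshape(-1,3);z=W[:,2]
for k,q0 in {'t':(.673,-.011),'s':(.666,.117)}.items():
    q=W[(z>.206)&(z<.225)&(np.hypot(W[:,0]-q0[0],W[:,1]-q0[1])<.03)];print(k,len(q),q.mean(0).round(4) if len(q) else '')
E
```

```text
time: 7.55
tool_pos: [0.6678, 0.0529, 0.2514]
tool_rot: [-0.0, 0.688, 0.726, -0.0]
contact_force: [0.3, -0.6, -0.8]
gripper_width: 0.433
grasp_force: 61.1
t 7.55 pos [0.6678 0.0529 0.2514] yaw 3.1 tilt z [-0. -0. -1.]
shift tool [0.001  0.0013 0.0594] turn [-0.    -0.    -0.002]
t 587 [ 0.6743 -0.0102  0.2084]
s 1492 [0.6658 0.1196 0.2079]
```

View pics/w4.png

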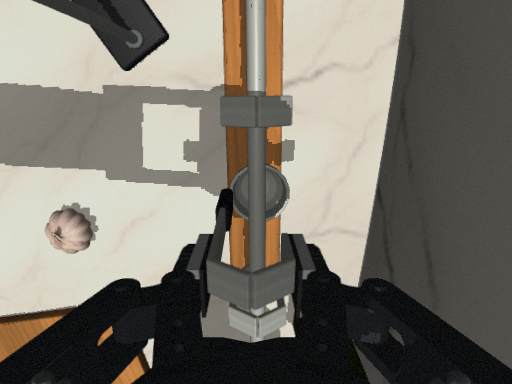

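The view shows the bar running under the hook at (255,285). The turner hook is ahead at (257,320) and the skimmer's at (256,110), so it is aligned. Lowering.

```bash
python3 -m inch '[[[0.001,0.001,0.01],[0,0,0],0.2],[[0,0,0.01],[0,0,0],0.2],[[0,0,0.01],[0,0,0],0.2],[[0,0,0.01],[0,0,0],0.2],[[0,0,0.01],[0,0,0],0.2],[[0,0,0.008],[0,0,0],0.2],[[0,0,0],[0,0,0],0.2],[[0,0,0],[0,0,0],0.2]]'
```

```text
time: 8.4
tool_pos: [0.6702, 0.0538, 0.1937]
tool_rot: [0.001, 0.688, 0.726, 0.001]
contact_force: [1.9, 0.3, -0.1]
gripper_width: 0.431
grasp_force: 61.3
```

```bash
python3 -m inch '[[[0,0,0.001],[0,0,0],0.2],[[0,0,0],[0,0,0],0.5],[[0,0,0],[0,0,0],0.6],[[0,0,0],[0,0,0],0.8],[[0,0,0],[0,0,0],1],[[0,0,0],[0,0,0],1],[[0,0,0],[0,0,0],1],[[0,0,0],[0,0,0],1]]'
python3 -m inch '[[[0,0,-0.01],[0,0,0],1],[[0,0,-0.02],[0,0,0],1],[[0,0,-0.03],[0,0,0],1],[[0,0,-0.03],[0,0,0],1],[[0,0,-0.03],[0,0,0],1],[[0,0,0],[0,0,0],1],[[0,0,0],[0,0,0],1],[[0,0,0],[0,0,0],1]]'
python3 - <<'E'
from h import *
to([.669,.054,.192],3.2)
c=cam("wrist");a,d=m.grab_frame("wrist");cv2.imwrite("pics/w5.png",a[:,:,::-1])
W=world("wrist",d,c).reshape(-1,3);z=W[:,2]
for k,q0 in {'t':(.673,-.011),'s':(.666,.117),'l':(.669,.054)}.items():
    q=W[(z>.2065)&(z<.235)&(np.hypot(W[:,0]-q0[0],W[:,1]-q0[1])<.03)];print(k,len(q),q.mean(0).round(4) if len(q) else '',q[:,2].max() if len(q) else '')
E
```

```text
time: 9.2
tool_pos: [0.6696, 0.0538, 0.1922]
tool_rot: [-0.0, 0.688, 0.726, -0.0]
contact_force: [0.5, 0.1, -0.3]
gripper_width: 1.001
grasp_force: 0.0
time: 10.0
tool_pos: [0.6691, 0.0538, 0.3109]
tool_rot: [-0.001, 0.688, 0.726, -0.001]
contact_force: [0.0, -0.8, -0.5]
gripper_width: 0.999
grasp_force: 0.0
t 10.0 pos [0.6691 0.0538 0.3109] yaw 3.1 tilt z [-0.002  0.    -1.   ]
shift tool [0.0002 0.0002 0.1189] turn [-0.002 -0.    -0.002]
t 374 [ 0.6741 -0.0097  0.2084] 0.21129893983039133
s 618 [0.6658 0.1202 0.2084] 0.2122744941104211
l 488 [0.6699 0.0569 0.2085] 0.21160251397188568
```

View pics/w5.png

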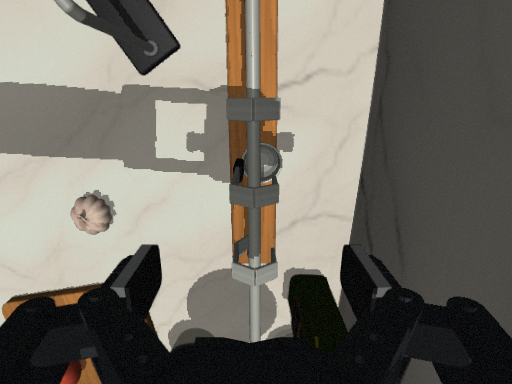

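The three hooks sit on the rail at (252,107), (254,195) and (254,272), all at the same height, with the ladle in the middle. I'll let it settle, check the masher, and hand in.

```bash
python3 -m inch '[[[0,0,-0.01],[0,0,0],1],[[0,0,0],[0,0,0],1],[[0,0,0],[0,0,0],1],[[0,0,0],[0,0,0],1],[[0,0,0],[0,0,0],1],[[0,0,0],[0,0,0],1],[[0,0,0],[0,0,0],1],[[0,0,0],[0,0,0],1]]'
python3 - <<'E'
from h import *
a,d=m.grab_frame("scene");W=world("scene",d).reshape(-1,3)
q=W[(W[:,2]>.2065)&(W[:,2]<.225)&(np.hypot(W[:,0]-.424,W[:,1]-.323)<.03)];print(len(q),q.mean(0))
print(m.look_for("scene","masher"),m.job_done())
E
```

```text
time: 10.85
tool_pos: [0.6696, 0.0538, 0.3222]
tool_rot: [-0.0, 0.688, 0.726, -0.0]
contact_force: [-0.4, -0.1, 0.1]
gripper_width: 0.997
grasp_force: 0.0
0 [nan nan nan]
the job is handed in; nothing more can be done
[{'point': [0.4246, 0.3246, 0.053], 'score': 0.53}] None<stdin>:3: RuntimeWarning: Mean of empty slice.
  ret = um.true_divide(
```

The ladle hangs on the long rail midway between turner and skimmer, all three hooks at the same height, and I handed the job in at about 11 s; no verdict came back, and my last check got no reading of the masher's hook (the detector still found it at its place, and the robot never went near it).

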